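# Press two keyed drive collars home on a square post

## Robot

A 7-joint arm with a two-finger parallel gripper is mounted at the origin on the work surface. World frame = base frame: x ahead of the robot, y to its left, z up, the work surface at z = 0. Lengths are in m, angles in degrees, forces in N, time in s.
With the tool pointing down it reaches from about 0.35 to 0.9 m from the base axis. Payload 19.9 kg.
Tool frame: the origin (TCP) lies between the finger pads; the fingertips stand 11 mm ahead of it and the grasp point (between the pads) lies 8 mm behind it; z points along the fingers, y is the line along which they close (so a half turn about z gives the same grasp; the last joint's range is limited). The gripper opens to 94 mm and grips with 3 to 60 N. Pads are 16 mm wide; open, the fingers measure 119 mm over their backs; the gripper's body (75 mm by 177 mm) begins 78 mm behind the grasp point.
Start: joints at [-70.617, 23.915, -0.59, 92.452, 0.269, 63.638, -3.037], TCP at [0.232, 0.58, 0.216] pointing down, gripper open.
Joint ranges: [-161.28, 161.28], [-22.2, 115.67], [-73.04, 71.86], [3.21, 147.25], [-68.34, 248.33], [10.77, 114.83], [-161.83, 161.83]. Speed limits (degrees/s): [108.29, 108.29, 136.94, 136.94, 172.46, 172.46, 172.46].

## Interface

Orientations are given as [roll, pitch, yaw] about the fixed x, y, z axes, in that order (R = Rz(yaw) Ry(pitch) Rx(roll)).
In Python, from plant import ctrl gives the robot as it stands.
- The arm moves only by the shell command python3 -m handwheel 'ROWS'. ROWS is text: rows parted by semicolons, each of 7 numbers parted by spaces: the closure in counts, from 0 (fully open) to 255 (shut), then the shift along the tool's x, y, z in m, then the turn, a rotation vector about the tool's x, y, z in degrees. In form: jaw dx dy dz rx ry rz; .... A call has 1 to 20 rows; each row is the pose to reach, as a shift and turn from the pose commanded when the call began, along the tool's axes at that moment; what a row does not reach only later rows make up. A row lasts 1/8 s, in which the tool goes at most 62.5 mm and 10.7 degrees, less where a joint would pass 70% of its speed; a pose out of reach is approached as far as the arm can. A call with a gripper value outside its range is refused whole. The fingers move at their own pace and stop on an object; the grip force is fixed at half the most. Time passes only in rows, so rows that repeat a pose let the fingers close. It gives the time, the measured TCP pose, the force, the opening and the grip force at its end, in the units of the state.
- ctrl.state(): the state, without advancing time (a new reading comes with each control period).
- ctrl.camera(name): name is "scene" or "top" or "wrist"; returns (picture, depth): 384x512x3 uint8, red, green, blue; 384x512 float32, m along the optical axis (not along the pixel's ray), 0 where there is no reading.
- ctrl.calibration(name): a dict with "intrinsics" (3x3 intrinsics, pixels), "extrinsics" (4x4, takes a point from camera to world coordinates). Camera axes: x right, y up, looking along -z (the intrinsics and any distortion apply to the point x, -y, -z); pixel columns grow to the right and rows downward; lengths in m; the calibration is good to about 2 mm. A picture is of the moment at which its call begins: read the wrist's pose just before it. calibration takes no time and is no camera call; for the wrist camera it gives the pose at the moment of the call.
- ctrl.finish_job(): hands the job in; it is judged then, once.
The state is a dict: "time_s": time; "qpos": joint angles; "qvel": joint speeds; "tau": joint torques, N m; "position": TCP position; "tool_rot": TCP orientation; "ft_force": force on the tool from outside, world axes, zero at the start; "ft_torque": the same for the moment, N m; "finger_gap": opening from 0.0 (shut) to 1.0 (fully open); "grasp_force": force on a finger pad.
Only numpy, scipy, OpenCV 4.12 (cv2) and the standard library are available. Lean on these libraries where they do the work, as an engineer would, in place of code of your own. Each camera call takes 0.05 s, during which the arm holds its last target. There are 200 camera calls.

## Task

Build up the drive coupling on the assembly stand: put the wide collar on the square post first, fully home against the base plate, and then the narrow collar fully home on top of it, both with their ears at the bottom as they lie now. Turn each collar until its square hole finds the square of the post, then press it down past the sprung catches. Leave the other things on the bench where they are.

Things in the scene. Friction and masses are not known exactly. Their poses are not given: they have to be found in the camera images.
- stand_top (a point): Centre of the upper face of the stand's grey base plate, 25 mm above the bench, on the axis of the upright steel post; z up. The plate is 130 x 130 mm, fixed to the bench. From here up the post is 24 mm square for 77 mm. The square is turned by an unknown angle to the plate and to all these axes (it repeats every 90 degrees): it is not measured and must be found by eye or touch.
- shoulder (a point): On the post's axis, at the top of its square part, 77 mm above the base plate. The round nose above it is 24 mm in diameter, straight for 14 mm, then tapers over 8 mm to 12 mm at the tip, 99 mm above the plate. A collar not lined up with the square rests here; lined up within about 5 degrees it drops 5 to 17 mm onto the catches and will no longer turn. Axes as the plate's.
- catch_lip (a point): On the post's axis, level with the lips of two brass sprung catches, 62 mm above the plate, on two opposite flats of the square: ramps 3 mm proud at the lip, flush 75 mm above the plate. A collar takes about 10 to 18 N downwards to slide over them, and they rub in its hole, so it must be pressed until its whole height is below the lips; from there it drops freely. Axes as the plate's.
- wide_collar_center (a point): Centre, half-way up, of the wide collar: plain aluminium, 0.22 kg, a square hub 52 x 52 mm, 32 mm high, with a 26 mm square through hole parallel to its sides, and two ears 16 mm wide, 10 mm thick at the bottom, along x, 150 mm over their rounded ends. z is up, ears at the bottom: keep it so. Grip the hub across y. Home with this point 16 mm above the base plate.
- narrow_collar_center (a point): Centre, half-way up, of the narrow collar: plain aluminium, 0.17 kg, a square hub 46 x 46 mm, 28 mm high, with a 26 mm square through hole parallel to its sides, and two ears 16 mm wide, 10 mm thick at the bottom, along x, 110 mm over their ends. z is up, ears at the bottom: keep it so. Home on the wide collar with this point 46 mm above the base plate, its top 2 mm below the lips.
- wrench: Bystander: a steel wrench, 170 mm, lying on the bench; x along it.
- driver: Bystander: a black-handled screwdriver, 190 mm, lying on the bench; x along it.
- race_mid (a point): Bystander: centre of a plain round steel bearing ring without ears, 72 mm across, 18 mm high, flat on the bench; not one of the collars.
- spray_mid (a point): Bystander: centre of a standing spray can, 66 mm across, 180 mm high.
- grease_mid (a point): Bystander: centre of a standing jar, 72 mm across, 70 mm high.
- mallet: Bystander: a hammer, 280 mm, lying on the bench; x along it.

How it is judged (in metres and radians):
On the way, in this order (a step that is already met when the one before it is completed fails the run):
1. the wide collar is fully home on the base plate (z of wide_collar_center in the frame of stand_top between 0.013 and 0.019 m and horizontal distance between wide_collar_center and stand_top below 0.004 m and angle between wide_collar_center's own z axis and vertical below 0.06 rad), for 0.2 s.
2. the narrow collar is fully home on top of the wide one (all of step 1 and z of narrow_collar_center in the frame of stand_top between 0.043 and 0.049 m and horizontal distance between narrow_collar_center and stand_top below 0.004 m and angle between narrow_collar_center's own z axis and vertical below 0.06 rad), for 0.2 s.
At the end, for the whole second after the job is handed in: The wide collar lies on the base plate and the narrow collar on the wide one, each within 3 mm of its home height, within 4 mm of the post's axis and within 3.4 degrees of upright, ears at the bottom; both are at rest (all of step 2 and linear speed of each of wide_collar, narrow_collar below 0.02 m/s and angular speed of each of wide_collar, narrow_collar below 0.2 rad/s); the robot touches nothing.
It fails at once if a bystander is moved by more than 30 mm (distance of any of wrench, driver, race_mid, spray_mid, grease_mid, mallet from where it was at the start of the episode above 0.03 m).
It also fails if it takes over 67 s, if anything falls off the work surface, if the arm or the gripper's body presses on something with over 40 N, if the wrist force passes 120 N, or if a joint passes its speed limit or range.

## Working session

There is one attempt and no reset: what is moved stays moved. The work goes in short steps, Python scripts to look and compute and a shell command to move; the robot and the scene stay as the last step left them, time stands still between calls to the robot, and variables do not carry over. Pictures are saved under pics/ and viewed, at most 10 in all, crops included, and the job is handed in when it is done.

```bash
mkdir -p pics; ls; cat > h.py <<'E'
import numpy as np, cv2
from plant import ctrl
from scipy.spatial.transform import Rotation as R
def shot(name):
    c=ctrl.calibration(name); p,d=ctrl.camera(name); return p,d,np.array(c["intrinsics"]),np.array(c["extrinsics"])
def cloud(d,K,E):
    v,u=np.mgrid[:d.shape[0],:d.shape[1]]
    P=np.stack([(u-K[0,2])/K[0,0]*d,-(v-K[1,2])/K[1,1]*d,-d],-1)
    return P@E[:3,:3].T+E[:3,3]
E
python3 - <<'E'
from h import *
s=ctrl.state(); print({k:np.round(v,3).tolist() for k,v in s.items()})
ims=[]
for n in("top","scene","wrist"):
    p,d,K,Ex=shot(n); np.savez(f"/tmp/{n}",p=p,d=d,K=K,E=Ex); print(n,K.round(1).tolist(),Ex.round(3).tolist(), ctrl.calibration(n).keys())
    ims.append(p)
cv2.imwrite("pics/top0.png",cv2.resize(ims[0],(800,600))[:,:,::-1])
cv2.imwrite("pics/sw0.png",cv2.resize(np.hstack(ims[1:]),(800,300))[:,:,::-1])
E
```

```text
pics
{'time_s': 0.0, 'qpos': [-70.619, 23.947, -0.59, 92.485, 0.27, 63.637, -3.039], 'qvel': [0.052, -0.023, -0.038, 0.016, -0.015, 0.122, 0.115], 'tau': [-0.0, -85.126, 0.639, -42.599, -0.049, 0.019, 0.0], 'position': [0.232, 0.58, 0.216], 'tool_rot': [-179.932, 0.006, 158.239], 'ft_force': [-0.485, 0.241, -0.64], 'ft_torque': [0.033, -0.039, -0.014], 'grasp_force': 0.0, 'finger_gap': 1.002}
top [[499.9, 0.0, 254.0], [0.0, 499.9, 191.5], [0.0, 0.0, 1.0]] [[0.022, 0.993, -0.114, 0.423], [-1.0, 0.023, 0.0, 0.001], [0.003, 0.114, 0.993, 1.325], [0.0, 0.0, 0.0, 1.0]] dict_keys(['intrinsics', 'extrinsics'])
scene [[438.4, 0.0, 257.3], [0.0, 438.4, 195.9], [0.0, 0.0, 1.0]] [[-0.695, -0.483, 0.532, 1.196], [0.719, -0.467, 0.515, 0.642], [-0.0, 0.74, 0.672, 0.882], [0.0, 0.0, 0.0, 1.0]] dict_keys(['intrinsics', 'extrinsics'])
wrist [[299.1, 0.0, 252.5], [0.0, 299.1, 187.6], [0.0, 0.0, 1.0]] [[0.37, -0.892, -0.261, 0.156], [0.929, 0.355, 0.103, 0.611], [0.001, -0.281, 0.96, 0.385], [0.0, 0.0, 0.0, 1.0]] dict_keys(['intrinsics', 'extrinsics'])
```

View pics/top0.png

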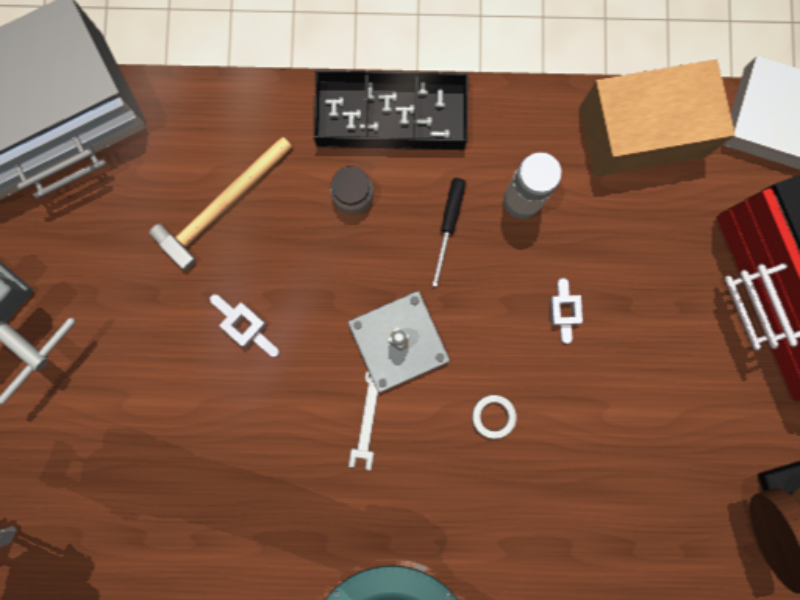

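View pics/sw0.png

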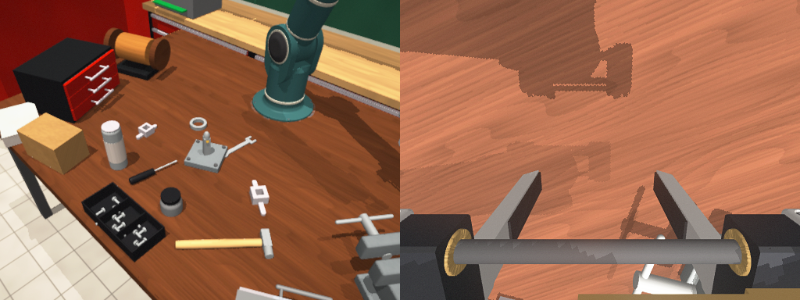

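The top view shows the wide collar at (243,325), the narrow one at (566,310) and the post at (398,338), in 800x600 pixels. The scene view agrees. The wrist view shows empty bench.

```bash
python3 - <<'E'
from h import *
for n in("top","scene"):
    z=np.load(f"/tmp/{n}.npz"); P=cloud(z["d"],z["K"],z["E"])
    if n=="top":
        C={}
        for nm,(u,v) in dict(wide=(243,325),narrow=(566,310),post=(398,338)).items():
            u,v=int(u/1.5625),int(v/1.5625); C[nm]=np.median(P[v-12:v+12,u-12:u+12].reshape(-1,3),0)
    for nm,c in C.items():
        m=np.hypot(*(P[...,:2]-c[:2]).transpose(2,0,1))<.1
        Q=P[m]
        if nm!="post":
            A=Q[(Q[:,2]>.006)&(Q[:,2]<.05)]; H=Q[(Q[:,2]>(.024))&(Q[:,2]<.05)]
            for k in(A,H):
                r=cv2.minAreaRect((k[:,:2]*1000).astype(np.float32)); print(n,nm,np.round(r[0],1),np.round(r[1],1),round(r[2],1),len(k),k[:,2].max().round(3))
        else:
            for lo,hi in((.02,.03),(.04,.1),(.1,.13)):
                k=Q[(Q[:,2]>lo)&(Q[:,2]<hi)]
                if len(k)<4: continue
                r=cv2.minAreaRect((k[:,:2]*1000).astype(np.float32)); print(n,nm,lo,np.round(r[0],1),np.round(r[1],1),round(r[2],1),len(k),k.mean(0).round(4))
s=ctrl.state(); print(s["time_s"])
E
```

```text
top wide [521.1 265.3] [185.7 181.8] 71.1 636 0.039
top wide [525.1 257.7] [53.  51.9] 50.3 326 0.039
top narrow [ 569.8 -284.7] [193.6 178.3] 72.8 492 0.035
top narrow [ 561.9 -283.4] [45.6 47.7] 4.7 212 0.035
top post 0.02 [503.3  -3.2] [129.8 130. ] 25.1 2170 [ 0.5029 -0.0035  0.0253]
top post 0.04 [501.8  -2.2] [29.4 20.8] 57.9 28 [ 0.4982 -0.0012  0.0815]
top post 0.1 [503.1  -3.2] [23.1 23.7] 57.7 93 [ 0.5022 -0.0031  0.1172]
scene wide [525.4 260.1] [149.  53.] 49.7 627 0.039
scene wide [525.3 259.7] [56.  52.7] 50.1 319 0.039
scene narrow [ 568.8 -291. ] [152.4 131.2] 8.2 315 0.034
scene narrow [ 562.1 -281.1] [49.7 50.6] 5.7 131 0.034
scene post 0.02 [503.5  -0.8] [136. 130.] 25.5 1170 [0.511  0.0067 0.0257]
scene post 0.04 [5.112e+02 1.000e-01] [22.7 35. ] 14.5 179 [0.5092 0.0042 0.0715]
scene post 0.1 [503.1  -1.7] [26.9 23.3] 61.6 82 [0.5068 0.0028 0.1142]
0.15
```

```bash
cat >> h.py <<'E'
def rel(x,y,z,psi):
    "shift/turn in tool axes to reach world TCP x,y,z, pointing down, yaw psi"
    s=ctrl.state(); A=R.from_euler("xyz",s["tool_rot"],degrees=True)
    d=A.inv().apply(np.array([x,y,z])-s["position"]); w=(A.inv()*R.from_euler("xyz",[180,0,psi],degrees=True)).as_rotvec(degrees=True)
    print("rel",d.round(4),w.round(2),"| now",np.round(s["position"],4),np.round(s["tool_rot"],2),"q7",round(s["qpos"][6],1),"t",s["time_s"])
E
python3 -c "
from h import *
rel(.503,-.003,.26,49.7)"
python3 -m handwheel '0 -0.468 -0.441 -0.044 0 0 108.5; 0 -0.468 -0.441 -0.044 0 0 108.5; 0 -0.468 -0.441 -0.044 0 0 108.5; 0 -0.468 -0.441 -0.044 0 0 108.5; 0 -0.468 -0.441 -0.044 0 0 108.5; 0 -0.468 -0.441 -0.044 0 0 108.5; 0 -0.468 -0.441 -0.044 0 0 108.5; 0 -0.468 -0.441 -0.044 0 0 108.5; 0 -0.468 -0.441 -0.044 0 0 108.5; 0 -0.468 -0.441 -0.044 0 0 108.5; 0 -0.468 -0.441 -0.044 0 0 108.5; 0 -0.468 -0.441 -0.044 0 0 108.5; 0 -0.468 -0.441 -0.044 0 0 108.5; 0 -0.468 -0.441 -0.044 0 0 108.5; 0 -0.468 -0.441 -0.044 0 0 108.5; 0 -0.468 -0.441 -0.044 0 0 108.5'
python3 - <<'E'
from h import *
rel(.503,-.003,.26,49.7)
p,d,K,Ex=shot("wrist"); np.savez("/tmp/w1",p=p,d=d,K=K,E=Ex)
cv2.imwrite("pics/w1.png",cv2.resize(p,(800,600),interpolation=cv2.INTER_CUBIC)[:,:,::-1])
E
```

```text
rel [-0.4683 -0.4411 -0.0436] [-3.0000e-02  5.0000e-02  1.0854e+02] | now [0.2316 0.5802 0.216 ] [-179.95    0.    158.24] q7 -3.0 t 0.15
time_s: 2.15
position: [0.5028, -0.0022, 0.2605]
tool_rot: [180.0, -0.0, 49.8]
ft_force: [0.7, -0.5, -0.1]
finger_gap: 1.001
grasp_force: 0.0
rel [-0.0004  0.0006  0.0005] [ 0.   -0.01  0.08] | now [ 0.5028 -0.0022  0.2605] [ 1.800e+02 -1.000e-02  4.978e+01] q7 -36.9 t 2.15
```

View pics/w1.png

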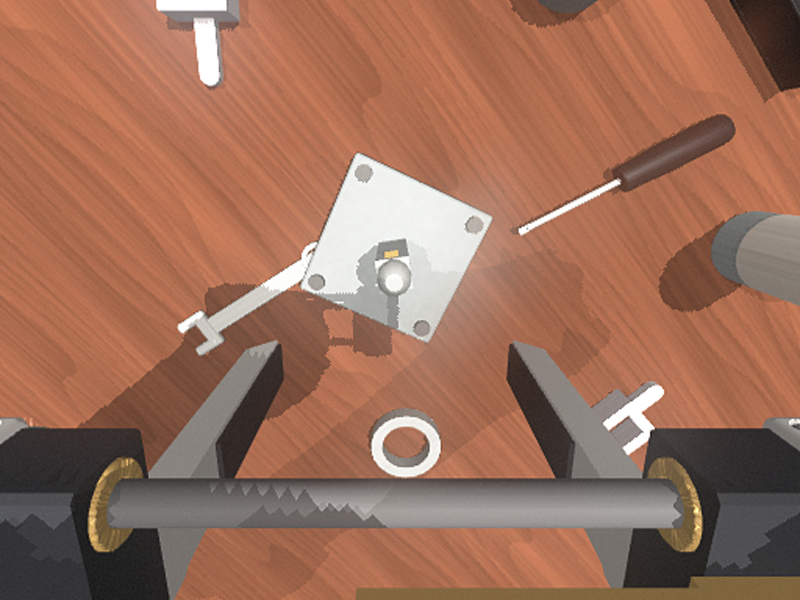

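The post is at about (393,275). A brass catch shows on the flat facing the camera at (391,255), so the square's base edge is visible. I'll zoom there.

```bash
python3 - <<'E'
from h import *
z=np.load("/tmp/w1.npz"); p,d,K,Ex=[z[k] for k in"pdKE"]
P=cloud(d,K,Ex)
c=p[140:205,220:285]
cv2.imwrite("pics/w1c.png",cv2.resize(c,(600,600),interpolation=cv2.INTER_NEAREST)[:,:,::-1])
Q=P[100:230,180:330].reshape(-1,3)
for lo,hi in((.022,.028),(.032,.08),(.08,.099),(.103,.13)):
    k=Q[(Q[:,2]>lo)&(Q[:,2]<hi)&(np.hypot(Q[:,0]-.503,Q[:,1]+.003)<.1)]
    r=cv2.minAreaRect((k[:,:2]*1000).astype(np.float32)); print(lo,np.round(r[0],1),np.round(r[1],1),round(r[2],1),len(k))
    if lo in(.032,.08): print((k[:40]*1000).round(0).astype(int).tolist())
E
```

```text
0.022 [ 5.042e+02 -5.000e-01] [129.9 130. ] 25.1 7627
0.032 [528.9  11.4] [ 61.  104.7] 26.2 127
[[534, 69, 32], [525, 68, 32], [579, -22, 32], [519, 4, 32], [520, 4, 34], [512, 9, 34], [513, 8, 34], [514, 7, 35], [515, 6, 35], [517, 6, 38], [518, 5, 39], [519, 5, 41], [520, 4, 42], [504, 14, 33], [505, 13, 34], [506, 12, 35], [507, 12, 36], [509, 11, 37], [510, 10, 38], [511, 9, 38], [512, 9, 42], [513, 8, 42], [514, 7, 44], [515, 7, 45], [516, 6, 44], [517, 5, 45], [519, 5, 49], [520, 4, 49], [501, 16, 39], [502, 15, 39], [503, 14, 39], [504, 13, 40], [505, 13, 40], [506, 12, 43], [507, 11, 41], [509, 11, 45], [510, 10, 45], [511, 9, 47], [512, 9, 48], [513, 8, 49]]
0.08 [511.7   7.4] [10.3 26.6] 32.4 74
[[513, 11, 89], [515, 10, 90], [516, 9, 90], [518, 5, 80], [520, 3, 81], [508, 14, 89], [509, 14, 91], [510, 13, 90], [511, 12, 91], [512, 12, 91], [512, 11, 91], [514, 10, 93], [514, 9, 92], [515, 9, 92], [515, 7, 83], [516, 6, 84], [517, 5, 86], [518, 5, 86], [519, 4, 87], [520, 4, 88], [504, 14, 80], [508, 14, 93], [508, 13, 92], [509, 12, 92], [510, 11, 90], [511, 11, 93], [512, 10, 94], [513, 9, 93], [514, 9, 95], [514, 8, 92], [515, 7, 90], [516, 6, 90], [517, 5, 91], [518, 5, 92], [519, 4, 92], [520, 4, 94], [501, 15, 83], [502, 15, 83], [503, 14, 85], [504, 14, 86]]
0.103 [504.   -0.7] [24.3 23.8] 58.3 433
```

View pics/w1c.png

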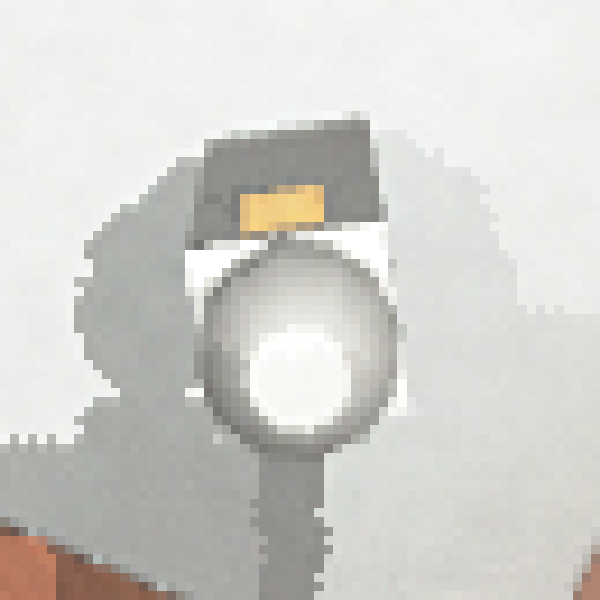

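The zoom shows the flat facing the camera, with base edge (205,143)-(368,121) and top edge (190,247)-(385,222) in the crop. I'll fit the angle to those edges.

```bash
python3 - <<'E'
from h import *
z=np.load("/tmp/w1.npz"); p,d,K,Ex=[z[k] for k in"pdKE"]
def onz(u,v,h):
    r=Ex[:3,:3]@np.array([(u-K[0,2])/K[0,0],-(v-K[1,2])/K[1,1],-1]); return Ex[:3,3]+r*(h-Ex[2,3])/r[2]
for (a,b,h) in(((205,143),(368,121),.025),((187,249),(387,222),.102)):
    A,B=[onz(220+x/600*65-.5,140+y/600*65-.5,h) for x,y in(a,b)]
    e=B-A; print(A.round(4),B.round(4),np.linalg.norm(e).round(4),np.degrees(np.arctan2(e[1],e[0])).round(1))
    m=(A+B)/2; n=np.array([e[1],-e[0]])/np.linalg.norm(e[:2]); n*=np.sign(n@(Ex[:2,3]-m[:2])); print("axis",m[:2]-.012*n)
P=cloud(d,K,Ex)[140:205,220:285].reshape(-1,3); k=P[(P[:,2]>.035)&(P[:,2]<.082)&(np.hypot(P[:,0]-.504,P[:,1])<.022)]
vx,vy,*c=cv2.fitLine((k[:,:2]*1000).astype(np.float32),cv2.DIST_HUBER,0,.01,.01).ravel(); print("face",np.degrees(np.arctan2(vy,vx)),c)
rel(.524,.259,.25,49.7)
E
```

```text
[0.4994 0.0156 0.025 ] [0.52   0.0026 0.025 ] 0.0243 -32.4
axis [ 0.50326483 -0.00100095]
[0.5002 0.0158 0.102 ] [0.5209 0.0027 0.102 ] 0.0244 -32.3
axis [ 0.50414737 -0.0008911 ]
face -31.389042 [np.float32(510.17496), np.float32(9.687866)]
rel [ 0.2132 -0.1526  0.0105] [ 0.   -0.    0.07] | now [ 0.5028 -0.0024  0.2605] [180.    -0.    49.77] q7 -36.9 t 2.2
```

```bash
python3 -m handwheel '0 0.213 -0.153 0.03 0 0 0; 0 0.213 -0.153 0.03 0 0 0; 0 0.213 -0.153 0.03 0 0 0; 0 0.213 -0.153 0.03 0 0 0; 0 0.213 -0.153 0.03 0 0 0; 0 0.213 -0.153 0.03 0 0 0; 0 0.213 -0.153 0.03 0 0 0; 0 0.213 -0.153 0.03 0 0 0'
cat >> h.py <<'E'
def hub(c,top,psi,f):
    p,d,K,Ex=shot("wrist"); np.savez(f,p=p,d=d,K=K,E=Ex); Q=cloud(d,K,Ex).reshape(-1,3)
    Q=Q[np.hypot(Q[:,0]-c[0],Q[:,1]-c[1])<.09]
    for lo,hi in((top-.005,top+.006),(.003,top+.006)):
        k=Q[(Q[:,2]>lo)&(Q[:,2]<hi)]; r=cv2.minAreaRect((k[:,:2]*1000).astype(np.float32)); print(np.round(r[0],1),np.round(r[1],1),round(r[2],1),len(k),np.median(k[:,2]).round(4))
    return p
E
python3 - <<'E'
from h import *
rel(.524,.259,.22,49.7)
p=hub((.524,.259),.032,49.7,"/tmp/w2")
cv2.imwrite("pics/w2.png",cv2.resize(p,(640,480))[:,:,::-1])
E
```

```text
time_s: 3.2
position: [0.5241, 0.2574, 0.2309]
tool_rot: [180.0, -0.0, 49.6]
ft_force: [-0.4, -0.1, 0.1]
finger_gap: 0.999
grasp_force: 0.0
rel [ 0.0012 -0.0011  0.0109] [ 0.01 -0.03 -0.07] | now [0.5241 0.2574 0.2309] [ 1.7999e+02 -3.0000e-02  4.9630e+01] q7 -60.5 t 3.2
[526.2 260.8] [52.2 52. ] 50.1 1347 0.0327
[534.2 254.5] [135.4 151.5] 8.6 2336 0.0318
```

View pics/w2.png

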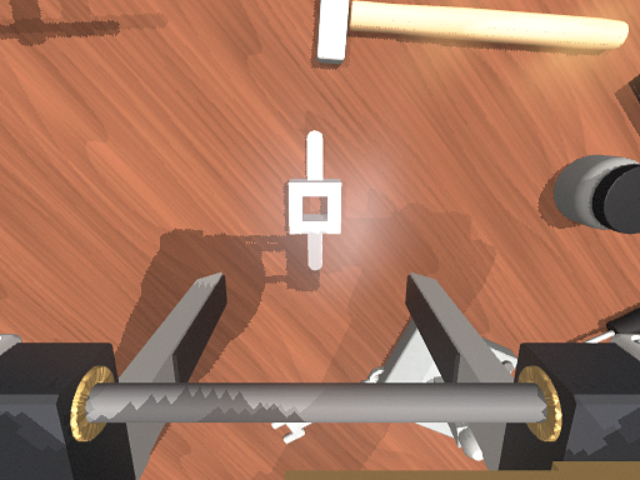

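The wide collar is centred at (315,207), with its ears in line with the tool. Its yaw is 50.1 degrees and it lies clear between the fingers, so I'll grasp it.

```bash
python3 -c "
from h import *
rel(.5262,.2608,.022,50.1)"
```

```text
rel [ 0.0037 -0.0004  0.2089] [ 0.01 -0.03 -0.45] | now [0.524  0.2577 0.2309] [ 1.7999e+02 -3.0000e-02  4.9650e+01] q7 -60.5 t 3.25
```

```bash
python3 -m handwheel '0 0.004 0 0.06 0 0 -0.4; 0 0.004 0 0.11 0 0 -0.4; 0 0.004 0 0.15 0 0 -0.4; 0 0.004 0 0.18 0 0 -0.4; 0 0.004 0 0.2 0 0 -0.4; 0 0.004 0 0.209 0 0 -0.4; 0 0.004 0 0.209 0 0 -0.4; 255 0.004 0 0.209 0 0 -0.4; 255 0.004 0 0.209 0 0 -0.4; 255 0.004 0 0.209 0 0 -0.4; 255 0.004 0 0.209 0 0 -0.4; 255 0.004 0 0.209 0 0 -0.4; 255 0.004 0 0.209 0 0 -0.4; 255 0.004 0 0.209 0 0 -0.4; 255 0.004 0 0.209 0 0 -0.4'; python3 -c "
from h import *
rel(.5262,.2608,.022,50.1)"
```

```text
time_s: 5.12
position: [0.5264, 0.2619, 0.0215]
tool_rot: [180.0, -0.0, 50.1]
ft_force: [-0.1, -0.2, 4.7]
finger_gap: 0.548
grasp_force: 30.0
rel [-0.0009  0.0005 -0.0005] [ 0.   -0.    0.04] | now [0.5264 0.2619 0.0215] [180.    -0.    50.14] q7 -53.4 t 5.125
```

```bash
python3 -m handwheel '255 0 0 -0.02 0 0 0; 255 0 0 -0.06 0 0 0; 255 0 0 -0.11 0 0 0; 255 0 0 -0.16 0 0 0; 255 0 0 -0.185 0 0 0; 255 -0.04 0.03 -0.185 0 0 -2; 255 -0.08 0.06 -0.185 0 0 -4; 255 -0.12 0.085 -0.185 0 0 -6; 255 -0.16 0.11 -0.185 0 0 -7.6; 255 -0.19 0.13 -0.185 0 0 -7.6; 255 -0.21 0.145 -0.185 0 0 -7.6; 255 -0.216 0.151 -0.185 0 0 -7.6; 255 -0.216 0.151 -0.185 0 0 -7.6; 255 -0.216 0.151 -0.185 0 0 -7.6'
python3 - <<'E'
from h import *
rel(.5037,-.001,.205,57.7)
p,d,K,Ex=shot("wrist"); np.savez("/tmp/w3",p=p,d=d,K=K,E=Ex)
s=ctrl.state(); A=R.from_euler("xyz",s["tool_rot"],degrees=True)
Q=A.inv().apply(cloud(d,K,Ex).reshape(-1,3)-s["position"])*1000
k=Q[(abs(Q[:,0])<50)&(abs(Q[:,1])<27)&(Q[:,2]>-20)&(Q[:,2]<30)]
print(np.histogram(k[:,2],bins=np.arange(-20,31,5)))
for lo,hi in((-16,-4),(5,30)):
    q=k[(k[:,2]>lo)&(k[:,2]<hi)]; print(q.min(0),q.max(0),np.median(q,0))
cv2.imwrite("pics/w3.png",cv2.resize(p,(640,480))[:,:,::-1])
E
```

```text
time_s: 6.88
position: [0.5039, 0.0004, 0.2066]
tool_rot: [-180.0, -0.0, 57.8]
ft_force: [0.7, 0.9, -2.2]
finger_gap: 0.548
grasp_force: 30.0
rel [-0.0012  0.0006  0.0016] [-0.01 -0.    0.11] | now [5.039e-01 4.000e-04 2.066e-01] [-179.99   -0.     57.81] q7 -27.2 t 6.875
(array([ 101, 5458,  565,  478,  435,  557, 1366,  254,   36,    0]), array([-20, -15, -10,  -5,   0,   5,  10,  15,  20,  25,  30]))
[-28.16755862 -26.86482584 -15.97161944] [25.31527583 26.96833569 -4.00367259] [  2.24439794   0.63724599 -11.21150969]
[-49.99747077 -24.99159108   5.00169594] [49.98305332 26.84990597 21.82303393] [24.73226898  0.59779216 10.73422507]
```

View pics/w3.png

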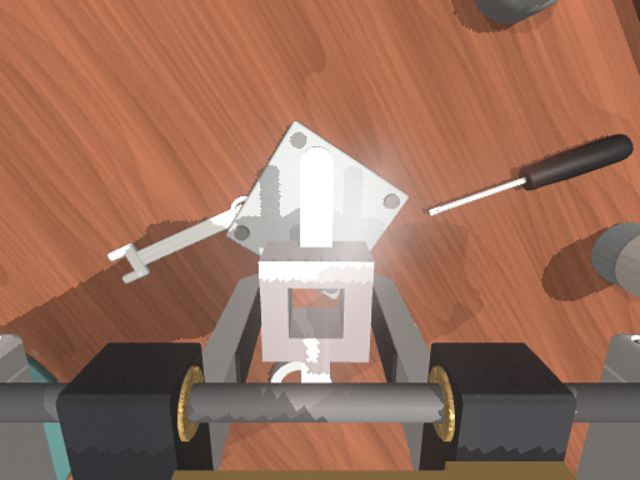

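The collar hangs level in the fingers with its hole at (316,312). It is centred to within 1 mm, about -1.4 mm in tool x, and the nose is visible below it. I'll lower it onto the nose.

```bash
python3 -m handwheel '255 0 0 0.03 0 0 0; 255 0 0 0.05 0 0 0; 255 0 0 0.065 0 0 0; 255 0 0 0.074 0 0 0; 255 0 0 0.08 0 0 0; 255 0 0 0.084 0 0 0; 255 0 0 0.088 0 0 0; 255 0 0 0.092 0 0 0; 255 0 0 0.092 0 0 0'; python3 -c "
from h import *
rel(.5037,-.001,.045,57.7); s=ctrl.state(); print(s['ft_force'],s['ft_torque'])"
```

```text
time_s: 8.05
position: [0.5042, -0.0003, 0.1144]
tool_rot: [180.0, -0.0, 57.8]
ft_force: [4.2, 5.1, -3.7]
finger_gap: 0.548
grasp_force: 30.0
rel [-0.0009 -0.0001  0.0694] [ 0.03 -0.03  0.06] | now [ 5.042e-01 -3.000e-04  1.144e-01] [ 1.7997e+02 -3.0000e-02  5.7760e+01] q7 -22.0 t 8.05
[ 4.23795315  5.12208491 -3.70231687] [ 1.29921094 -0.93871583  0.01679674]
```

Lined up: the collar bottom is at 0.093, below the shoulder at 0.102, with a mild side force along tool +x. I'll ease that way and press.

```bash
python3 -m handwheel '255 0.0008 0 0 0 0 0; 255 0.0008 0 0.004 0 0 0; 255 0.0008 0 0.008 0 0 0; 255 0.0008 0 0.012 0 0 0; 255 0.0008 0 0.016 0 0 0; 255 0.0008 0 0.02 0 0 0; 255 0.0008 0 0.02 0 0 0'; python3 -c "
from h import *
rel(.5037,-.001,.045,57.7); s=ctrl.state(); print(s['ft_force'],s['ft_torque'])"
```

```text
time_s: 8.93
position: [0.5041, -0.0001, 0.0939]
tool_rot: [-180.0, 0.0, 57.7]
ft_force: [3.4, 0.8, -7.9]
finger_gap: 0.551
grasp_force: 30.0
rel [-0.0009  0.0002  0.0489] [-0.01  0.04  0.04] | now [ 5.041e-01 -1.000e-04  9.390e-02] [-1.7999e+02  4.0000e-02  5.7740e+01] q7 -20.8 t 8.925
[ 3.4256724   0.83920719 -7.88518073] [ 0.29109148 -0.80680727  0.06142643]
```

```bash
cat >> h.py <<'E'
def held():
    "collar top in tool frame and world"
    s=ctrl.state(); p,d,K,Ex=shot("wrist"); A=R.from_euler("xyz",s["tool_rot"],degrees=True); W=cloud(d,K,Ex).reshape(-1,3)
    Q=A.inv().apply(W-s["position"])*1000
    for nm,m in (("hub",(abs(Q[:,0])<24)&(abs(Q[:,0])>15)&(abs(Q[:,1])<22)),("ear+x",(Q[:,0]>30)&(Q[:,0]<48)&(abs(Q[:,1])<6))):
        k=Q[m&(Q[:,2]<60)&(Q[:,2]>-25)]; print(nm,"tool z",np.percentile(k[:,2],[5,25,50,75,95]).round(1),"world z",(s["position"][2]*1000-np.median(k[:,2])).round(1))
    print(np.round(s["ft_force"],1),s["time_s"]); return p
E
python3 -c "
from h import *
held()"
```

```text
hub tool z [-12.1 -11.6 -11.2 -10.8 -10.1] world z 105.1
ear+x tool z [ 9.8 10.3 10.8 11.1 11.7] world z 83.2
[ 3.4  0.8 -7.9] 8.925
```

The grip has not slipped: the hub top is at 0.105, so the collar's bottom edge is already past the lips. I'll continue down to home.

```bash
python3 -m handwheel '255 0 0 0.005 0 0 0; 255 0 0 0.01 0 0 0; 255 0 0 0.015 0 0 0; 255 0 0 0.02 0 0 0; 255 0 0 0.025 0 0 0; 255 0 0 0.03 0 0 0; 255 0 0 0.035 0 0 0; 255 0 0 0.04 0 0 0; 255 0 0 0.044 0 0 0; 255 0 0 0.046 0 0 0; 255 0 0 0.047 0 0 0; 255 0 0 0.047 0 0 0'; python3 -c "
from h import *
rel(.5037,-.001,.045,57.7); held()"
```

```text
time_s: 10.48
position: [0.5042, -0.0001, 0.0475]
tool_rot: [180.0, 0.0, 57.7]
ft_force: [-0.6, 0.3, -3.1]
finger_gap: 0.556
grasp_force: 30.0
rel [-0.001   0.      0.0025] [0.   0.01 0.04] | now [ 5.042e-01 -1.000e-04  4.750e-02] [1.800e+02 1.000e-02 5.774e+01] q7 -17.9 t 10.475
hub tool z [-12.1 -11.6 -11.2 -10.8 -10.1] world z 58.7
ear+x tool z [ 9.7 10.3 10.8 11.1 11.7] world z 36.7
[-0.6  0.3 -3.1] 10.475
```

```bash
python3 -m handwheel '255 0 0 0.0015 0 0 0; 255 0 0 0.0015 0 0 0; 0 0 0 0.0015 0 0 0; 0 0 0 0.0015 0 0 0; 0 0 0 0.0015 0 0 0; 0 0 0 0.0015 0 0 0; 0 0 0 0.0015 0 0 0; 0 0 0 -0.03 0 0 0; 0 0 0 -0.08 0 0 0; 0 0 0 -0.13 0 0 0; 0 0 0 -0.18 0 0 0; 0 0 0 -0.205 0 0 0; 0 0 0 -0.205 0 0 0'; python3 -c "
from h import *
rel(.562,-.2825,.22,4.7)
p,d,K,Ex=shot('wrist'); Q=cloud(d,K,Ex).reshape(-1,3); Q=Q[np.hypot(Q[:,0]-.5037,Q[:,1]+.001)<.032]; k=Q[(Q[:,2]>.05)&(Q[:,2]<.066)]
r=cv2.minAreaRect((k[:,:2]*1000).astype(np.float32)); print('wide top',r,np.median(k[:,2]))
k=Q[(Q[:,2]>.108)&(Q[:,2]<.13)]; print('nose',cv2.minEnclosingCircle((k[:,:2]*1000).astype(np.float32)))"
```

```text
time_s: 12.15
position: [0.505, 0.0, 0.254]
tool_rot: [179.9, -0.1, 57.7]
ft_force: [0.0, 0.6, 0.6]
finger_gap: 0.998
grasp_force: 0.0
rel [-0.2086  0.1989  0.0339] [ 4.000e-02 -1.800e-01  5.305e+01] | now [0.505 0.    0.254] [ 1.7988e+02 -1.4000e-01  5.7750e+01] q7 -29.1 t 12.15
wide top ((504.1952819824219, -1.4137344360351562), (52.28826141357422, 51.75231170654297), 57.61229705810547) 0.057719362323643525
nose ((504.2210693359375, -0.47003546357154846), 11.887168884277344)
```

The wide collar is home: its top is at 0.0577 and it is centred. Next is the narrow one.

```bash
python3 -m handwheel '0 -0.209 0.199 0.034 0 0 53; 0 -0.209 0.199 0.034 0 0 53; 0 -0.209 0.199 0.034 0 0 53; 0 -0.209 0.199 0.034 0 0 53; 0 -0.209 0.199 0.034 0 0 53; 0 -0.209 0.199 0.034 0 0 53; 0 -0.209 0.199 0.034 0 0 53; 0 -0.209 0.199 0.034 0 0 53; 0 -0.209 0.199 0.034 0 0 53; 0 -0.209 0.199 0.034 0 0 53'
python3 - <<'E'
from h import *
p=hub((.562,-.2825),.028,4.7,"/tmp/w4")
rel(.562,-.2825,.022,4.7)
cv2.imwrite("pics/w4.png",cv2.resize(p,(640,480))[:,:,::-1])
E
```

```text
time_s: 13.45
position: [0.5611, -0.2825, 0.2187]
tool_rot: [-180.0, -0.0, 4.8]
ft_force: [0.2, -0.1, -0.3]
finger_gap: 0.999
grasp_force: 0.0
[ 562.9 -281.6] [46.2 45.2] 4.0 983 0.0288
[ 568.6 -287.4] [152.3 142.1] 9.4 1724 0.0278
rel [ 9.000e-04 -1.000e-04  1.967e-01] [-0.   -0.02  0.07] | now [ 0.5611 -0.2827  0.2186] [-1.80e+02 -2.00e-02  4.77e+00] q7 -41.7 t 13.5
```

View pics/w4.png

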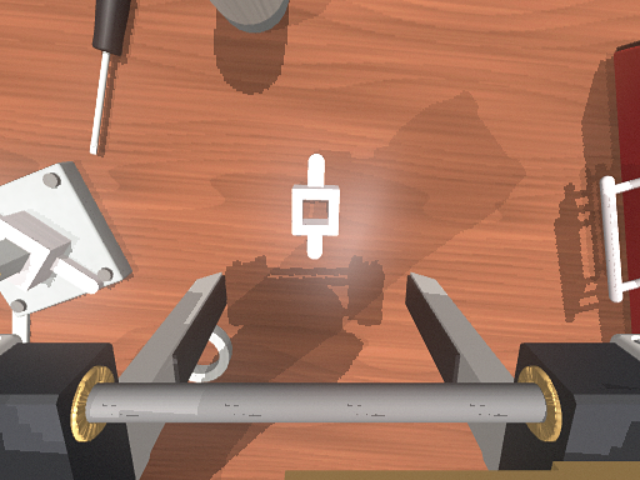

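The narrow collar is at (315,210), with its ears in line with the tool and clear of everything. I'll grasp it.

```bash
python3 -m handwheel '0 0.001 -0.001 0.06 0 0 0.4; 0 0.001 -0.001 0.11 0 0 0.4; 0 0.001 -0.001 0.15 0 0 0.4; 0 0.001 -0.001 0.175 0 0 0.4; 0 0.001 -0.001 0.19 0 0 0.4; 0 0.001 -0.001 0.198 0 0 0.4; 0 0.001 -0.001 0.198 0 0 0.4; 255 0.001 -0.001 0.198 0 0 0.4; 255 0.001 -0.001 0.198 0 0 0.4; 255 0.001 -0.001 0.198 0 0 0.4; 255 0.001 -0.001 0.198 0 0 0.4; 255 0.001 -0.001 0.198 0 0 0.4; 255 0.001 -0.001 0.198 0 0 0.4; 255 0.001 -0.001 0.198 0 0 0.4; 255 0.001 -0.001 0.198 0 0 0.4'; python3 -c "
from h import *
rel(.5037,-.001,.205,57.7)"
```

```text
time_s: 15.38
position: [0.5619, -0.2819, 0.0205]
tool_rot: [180.0, -0.0, 4.3]
ft_force: [-1.1, 0.3, 2.0]
finger_gap: 0.485
grasp_force: 30.0
rel [-0.0367 -0.2845 -0.1845] [  0.     0.   -53.36] | now [ 0.5619 -0.2819  0.0205] [180.    -0.     4.34] q7 -34.4 t 15.375
```

```bash
python3 -m handwheel '255 0 0 -0.02 0 0 0; 255 0 0 -0.06 0 0 0; 255 0 0 -0.11 0 0 0; 255 0 0 -0.16 0 0 0; 255 0 0 -0.185 0 0 0; 255 -0.005 -0.04 -0.185 0 0 -8; 255 -0.01 -0.08 -0.185 0 0 -16; 255 -0.015 -0.12 -0.185 0 0 -24; 255 -0.02 -0.16 -0.185 0 0 -32; 255 -0.025 -0.2 -0.185 0 0 -40; 255 -0.03 -0.24 -0.185 0 0 -48; 255 -0.035 -0.27 -0.185 0 0 -53.4; 255 -0.037 -0.2845 -0.185 0 0 -53.4; 255 -0.037 -0.2845 -0.185 0 0 -53.4; 255 -0.037 -0.2845 -0.185 0 0 -53.4'
python3 - <<'E'
from h import *
rel(.5037,-.001,.205,57.7)
s=ctrl.state(); p,d,K,Ex=shot("wrist"); A=R.from_euler("xyz",s["tool_rot"],degrees=True)
Q=A.inv().apply(cloud(d,K,Ex).reshape(-1,3)-s["position"])*1000
k=Q[(abs(Q[:,0])<50)&(abs(Q[:,1])<25)&(Q[:,2]>-14)&(Q[:,2]<-3)]
print(k.min(0),k.max(0),np.median(k,0))
E
```

```text
time_s: 17.25
position: [0.5037, -0.0024, 0.2057]
tool_rot: [180.0, 0.0, 57.6]
ft_force: [1.1, -0.2, -1.1]
finger_gap: 0.486
grasp_force: 30.0
rel [ 0.0012 -0.0007  0.0007] [ 0.03  0.02 -0.12] | now [ 0.5037 -0.0024  0.2057] [1.7997e+02 2.0000e-02 5.7580e+01] q7 -26.4 t 17.25
[-23.18710817 -24.97936604 -13.9602432 ] [24.08591818 24.91254834 -3.00022171] [ 3.40189502  0.62395879 -8.19006499]
```

```bash
python3 -m handwheel '255 0.0008 -0.0007 0.03 0 0 0; 255 0.0008 -0.0007 0.05 0 0 0; 255 0.0008 -0.0007 0.065 0 0 0; 255 0.0008 -0.0007 0.074 0 0 0; 255 0.0008 -0.0007 0.08 0 0 0; 255 0.0008 -0.0007 0.084 0 0 0; 255 0.0008 -0.0007 0.088 0 0 0; 255 0.0008 -0.0007 0.092 0 0 0; 255 0.0008 -0.0007 0.092 0 0 0'; python3 -c "
from h import *
rel(.5037,-.001,.077,57.7); held(); s=ctrl.state(); print(s['ft_torque'])"
```

```text
time_s: 18.42
position: [0.503, -0.0004, 0.1133]
tool_rot: [-180.0, 0.0, 57.7]
ft_force: [-1.6, -4.0, -1.3]
finger_gap: 0.487
grasp_force: 30.0
rel [-0.0001  0.0009  0.0363] [-0.01  0.04  0.02] | now [ 5.030e-01 -4.000e-04  1.133e-01] [-1.7999e+02  4.0000e-02  5.7720e+01] q7 -21.0 t 18.425
hub tool z [-9.  -8.4 -7.7  3.8 55.6] world z 120.9
ear+x tool z [ 8.7  9.3  9.7 10.1 10.7] world z 103.6
[-1.6 -4.  -1.3] 18.425
[-0.946418    0.60404272  0.02252866]
```

```bash
python3 -m handwheel '255 -0.0006 0 0 0 0 0; 255 -0.0006 0 0.004 0 0 0; 255 -0.0006 0 0.008 0 0 0; 255 -0.0006 0 0.012 0 0 0; 255 -0.0006 0 0.016 0 0 0; 255 -0.0006 0 0.02 0 0 0; 255 -0.0006 0 0.024 0 0 0; 255 -0.0006 0 0.028 0 0 0; 255 -0.0006 0 0.032 0 0 0; 255 -0.0006 0 0.034 0 0 0; 255 -0.0006 0 0.035 0 0 0; 255 -0.0006 0 0.0355 0 0 0; 255 -0.0006 0 0.0355 0 0 0'; python3 -c "
from h import *
rel(.5037,-.001,.077,57.7); held()"
```

```text
time_s: 20.1
position: [0.503, -0.0005, 0.078]
tool_rot: [180.0, 0.0, 57.7]
ft_force: [0.2, -0.1, -1.2]
finger_gap: 0.489
grasp_force: 30.0
rel [-0.      0.0009  0.001 ] [0.   0.   0.04] | now [ 5.03e-01 -5.00e-04  7.80e-02] [180.     0.    57.74] q7 -18.6 t 20.1
hub tool z [-9.1 -8.4 -7.7  1.2 15.7] world z 85.7
ear+x tool z [ 8.7  9.3  9.7 10.1 10.7] world z 68.3
[ 0.2 -0.1 -1.2] 20.1
```

```bash
python3 -m handwheel '255 0 0 0.0012 0 0 0; 255 0 0 0.0012 0 0 0; 0 0 0 0.0012 0 0 0; 0 0 0 0.0012 0 0 0; 0 0 0 0.0012 0 0 0; 0 0 0 0.0012 0 0 0; 0 0 0 0.0012 0 0 0; 0 0 0 -0.03 0 0 0; 0 0 0 -0.08 0 0 0; 0 0 0 -0.13 0 0 0; 0 0 0 -0.17 0 0 0; 0 0 0 -0.17 0 0 0; 0 0 0 -0.17 0 0 0'
python3 - <<'E'
from h import *
p,d,K,Ex=shot('wrist'); Q=cloud(d,K,Ex).reshape(-1,3); Q=Q[np.hypot(Q[:,0]-.5037,Q[:,1]+.001)<.04]; k=Q[(Q[:,2]>.075)&(Q[:,2]<.092)]
h,e=np.histogram(k[:,2],20); print('mode z',e[h.argmax()],np.median(k[:,2]))
k=k[k[:,2]>.081]; print(cv2.minAreaRect((k[:,:2]*1000).astype(np.float32)))
a=ctrl.camera("scene")[0]
cv2.imwrite("pics/end.png",np.hstack([cv2.resize(p[80:280,160:360],(400,400)),cv2.resize(a[120:260,190:330],(400,400))])[:,:,::-1])
E
```

```text
time_s: 21.78
position: [0.5026, -0.0004, 0.2473]
tool_rot: [-180.0, 0.0, 57.8]
ft_force: [0.4, -0.4, 0.0]
finger_gap: 0.996
grasp_force: 0.0
mode z 0.08518021785296598 0.08561097342173601
((504.40032958984375, 0.004016876220703125), (45.800506591796875, 45.98228073120117), 57.432552337646484)
```

View pics/end.png

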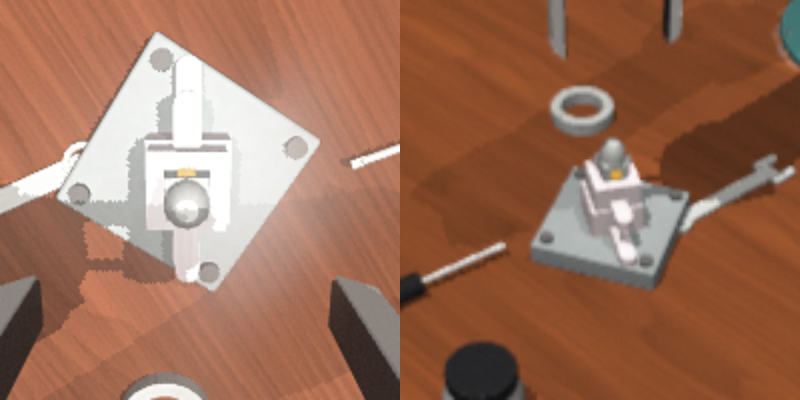

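Both collars are seated: the stack is flush at (187,190) and the top face is at 0.0855 against 0.085 nominal. The brass catch stands clear above it, and the gripper is well away.

```bash
python3 -c "
from plant import ctrl
print(ctrl.finish_job())"
```

```text
the job is handed in; nothing more can be done
None
```

The drive coupling is built and handed in at about 22 s: by the last camera check the wide collar was home on the base plate, the narrow collar home on top of it with both ears down, the bystanders weren't touched, and the hand-in returned no verdict.

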